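Unclamp the blue test plate and slide it out

TASK

Two clamp stands each hold a coated test plate, one blue and one orange. On the stand with the blue plate, lift the hinged clamp bar (red knob on its free end) until it stands upright and leave it open; only then slide the blue plate out from beneath it, along its bed and without lifting it off, until it covers the white front half of the bed.

Things in the scene. Friction and masses are not known exactly. Their poses are not given: they have to be found in the camera images.
- stand_blue: Fixed clamp stand holding the blue plate (an orange twin is elsewhere). Origin: underside, below the bed's middle line; x along the bed (-x: the way out), y across, z up. Bed: rail 30 mm wide, top at z 40; white front half x -105 to -5, black rear half to a low stop at x +95. Foot 8 mm high below, x -105 to +101, y -45 to +70. Hinge cheeks 68 mm high at x +50 to +80, y +46 to +64 mm.
- bar_blue (a joint): Angle of the steel clamp bar (14 mm wide) across the rear of the blue plate: 0 shut and level, grows as the knob end is lifted, 1.57 upright, stop at 1.8. Hinge axis parallel to the stand's x, through stand y +55, z +60 mm; the bar lies at stand x +65 mm. It stays wherever it is left (0.1 N m of friction, about 1.5 N at the knob). Shut, it blocks the plate's rib.
- bar_blue_knob (a point): Centre of the red knob on the free end of that bar: cylinder 18 mm in diameter, 24 mm long, axis parallel to the hinge axis (stand x), 115 mm from it. Bar shut: at stand x +65, y -60, z +60 mm, only worktop below. Pinch from above on its flat ends; it turns between the fingers as the bar swings. Mind the tall microscope between the two stands (world x over 0.5 m, y -0.05 to 0.2 m).
- plate_blue_mid (a point): Centre of the loose flat plate with the blue top, 100 (x) by 50 (y) by 8 mm, 0.12 kg; axes start along the stand's, centre near stand x +40, y 0, z 44 mm. A rib 6 mm high crosses its top at the back end (x +39 to +47). It overhangs the bed 10 mm on each side with 32 mm free below: grip from above by the long edges, 50 mm apart, about 35 mm in front of centre (-x), clear of bar and hinge.

How it is judged:
By the outcome, as a careful person would: the job done as asked, in the order asked, and still so for the second after the job is handed in, with the robot touching nothing.
It also fails if it takes over 45 s, if anything falls off the work surface, if the arm or the gripper's body presses on something with over 40 N, if the wrist force passes 120 N, or if a joint passes its speed limit or range.

ROBOT

A 6-joint arm with a two-finger parallel gripper is mounted at the origin on a cart in front of the work surface, level with it; the furniture and walls round the work are solid. World frame = base frame: x ahead of the robot, y to its left, z up, the work surface at z = 0. Lengths are in m, angles in rad, forces in N, time in s.
With the tool pointing down it reaches from about 0.35 to 0.875 m from the base axis. Payload 4.2 kg.
Tool frame: the origin (TCP) lies at the centre of the arm's flange, where the gripper is bolted on; the fingertips stand 182 mm ahead of it and the grasp point (between the pads) lies 164 mm ahead of it (ctrl.tcp_to_tips is the distance from the TCP to the fingertips, in m); z points along the fingers, y is the line along which they close (so a half turn about z gives the same grasp; the last joint's range is limited). The gripper opens to 87 mm and grips with 3 to 60 N. Pads are 19 mm wide; open, the fingers measure 117 mm over their backs; the gripper's body (75 mm by 190 mm) begins 51 mm behind the grasp point.
Start: joints at [1.409, 0.385, 0.008, 0, -1.194, -0.259], TCP at [0.255, 0.57, 0.405] pointing down, gripper open.
Joint ranges: [-3.14, 3.14], [-1.21, 2.06], [-1.07, 1.41], [-3.16, 2.05], [-2.99, -0.16], [-3.1, 3.1]. Speed limits (rad/s): [2.79, 2.79, 3.14, 3.14, 3.14, 3.14].

INTERFACE

Orientations are given as a unit quaternion [w, x, y, z].
In Python, from bench import ctrl, camera, camera_model, job gives the robot as it stands.
- The arm moves only by the tool servo_tool, never from a script. Its argument "steps" is a list that holds one entry, the list of rows, each a list of 5 numbers: the opening, from 0 (shut) to 1 (fully open), then the shift along the tool's x, y, z in mm, then the turn about the tool's z in degrees. A call has 1 to 20 rows; each row shifts and turns the commanded pose from where the row before left it, along the tool's axes as they then stand; what a row does not reach is not made up. A row lasts 1/12 s, in which the tool goes at most 41.7 mm and 7.16 degrees, less where a joint would pass 70% of its speed; a pose out of reach is approached as far as the arm can. A call is refused whole if a number of a shift passes 41.7 or a number of a turn 7.16, either way. A call with a gripper value outside its range is refused whole. The fingers move at their own pace and stop on an object; "squeeze" is the grip in N (left out, the last holds). Time passes only in rows, so rows that do not move let the fingers close. It gives the time, the measured TCP pose, the force, the opening and the grip force at its end, in the units of the state.
- ctrl.read_state(): the state, without advancing time (a new reading comes with each control period).
- camera(name): name is "scene" or "top" or "wrist"; returns the picture (480x640x3 uint8, red, green, blue); there is no depth.
- camera_model(name): a dict with "fx", "fy", "cx", "cy" (pixels), "world_to_cam" (4x4, takes a point from world to camera coordinates). Camera axes: x right, y down, z forward; pixel columns grow to the right and rows downward; lengths in m; the calibration is good to about 2 mm. A picture is of the moment at which its call begins: read the wrist's pose just before it. camera_model takes no time and is no camera call; for the wrist camera it gives the pose at the moment of the call.
- job.close_job(): hands the job in; it is judged then, once.
The state is a dict: "time_s": time; "qpos": joint angles; "dq": joint speeds; "effort": joint torques, N m; "tool_pos": TCP position; "tool_rot": TCP orientation; "force": force on the tool from outside, world axes, zero at the start; "moment": the same for the moment, N m; "finger_gap": opening from 0.0 (shut) to 1.0 (fully open); "finger_force": force on a finger pad.
Only numpy, scipy, OpenCV 4.12 (cv2) and the standard library are available. Lean on these libraries where they do the work, as an engineer would, in place of code of your own. Each camera call takes 0.05 s, during which the arm holds its last target. There are 200 camera calls.

## Working session

There is one attempt and no reset: what is moved stays moved. The work goes in short steps, Python scripts to look and compute and a tool call to move; the robot and the scene stay as the last step left them, time stands still between calls to the robot, and variables do not carry over. Pictures are saved under pics/ and viewed, at most 10 in all, crops included, and the job is handed in when it is done.

Besides the shell and the picture viewer there is one more tool, called as name(argument=value, ...) on one line, values as JSON. servo_tool: Moves the arm, as the interface text tells. Its arguments: {"type":"object","properties":{"steps":{"type":"array"},"squeeze":{"type":"number"}},"required":["steps"]}

```bash
mkdir -p pics
python3 - <<'E'
from bench import ctrl,camera,camera_model
import cv2
for n in("scene","top"):
    im=camera(n); cv2.imwrite(f"pics/{n}0.png",im[:,:,::-1]); m=camera_model(n); print(n,m["fx"],m["cx"],m["cy"],m["world_to_cam"])
s=ctrl.read_state(); print(s["tool_pos"],s["tool_rot"],s["time_s"])
E
```

```text
scene 498.7639137899837 319.3039990208123 245.06514923979825 [[ 0.46394069 -0.88569644  0.01734527 -0.19208602]
 [-0.66508106 -0.36117944 -0.65361808  0.46346521]
 [ 0.58517196  0.29170401 -0.75662576  0.73111998]
 [ 0.          0.          0.          1.        ]]
top 477.2555853348702 322.3736225041005 241.54210101562418 [[-0.00957262 -0.99988149 -0.0120566   0.07944339]
 [-0.98980892  0.01118796 -0.14196172  0.57375707]
 [ 0.14207978  0.01057479 -0.98979872  1.22688109]
 [ 0.          0.          0.          1.        ]]
[0.25520306 0.57033012 0.40376895] [ 9.63132732e-04  9.77929172e-01 -2.08934397e-01 -1.58115038e-04] 0.1
```

View pics/top0.png

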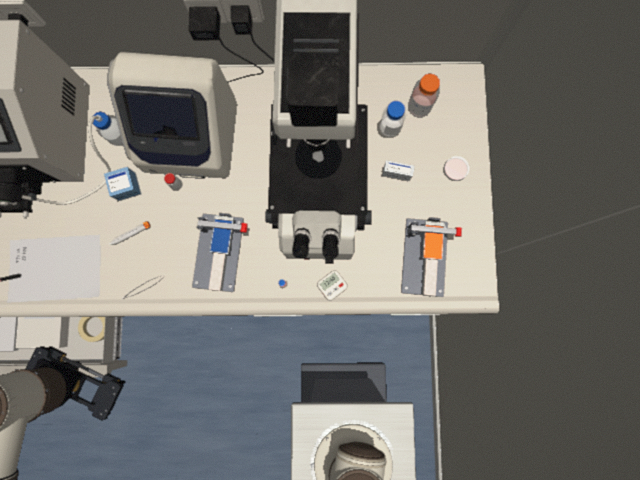

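View pics/scene0.png

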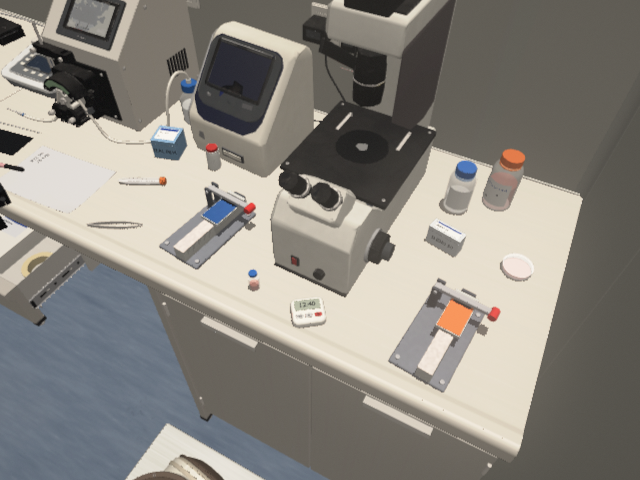

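The top view shows the blue stand at about (218,252), with its knob at (244,228) and the front end pointing down. In the scene view the knob is at (249,208) and the plate at (218,211).

```bash
cat > h.py <<'E'
import numpy as np,cv2
from bench import ctrl,camera,camera_model
def ray(m,uv):
    W=np.array(m["world_to_cam"]);R=W[:3,:3];d=R.T@np.array([(uv[0]-m["cx"])/m["fx"],(uv[1]-m["cy"])/m["fy"],1]);return -R.T@W[:3,3],d
def onz(m,uv,z):
    c,d=ray(m,uv);return c+d*(z-c[2])/d[2]
def tri(a,b):
    (c1,d1),(c2,d2)=a,b
    t=np.linalg.lstsq(np.c_[d1,-d2],c2-c1,rcond=None)[0]
    p,q=c1+t[0]*d1,c2+t[1]*d2;return (p+q)/2,np.linalg.norm(p-q)
def mask(im,col,roi=None):
    h=cv2.cvtColor(im,cv2.COLOR_RGB2HSV);H,S,V=[h[...,i].astype(int) for i in range(3)]
    m={'red':((H<8)|(H>172))&(S>150)&(V>80),'blue':(H>98)&(H<125)&(S>130)&(V>50),'gray':(S<75)&(V>70)&(V<150)}[col].astype(np.uint8)
    if roi:
        z=np.zeros_like(m);x0,y0,x1,y1=roi;z[y0:y1,x0:x1]=m[y0:y1,x0:x1];m=z
    return m
def big(m):
    cs=cv2.findContours(m,cv2.RETR_EXTERNAL,cv2.CHAIN_APPROX_NONE)[0];c=max(cs,key=cv2.contourArea)
    M=cv2.moments(c);return c,(M['m10']/M['m00'],M['m01']/M['m00'])
E
python3 - <<'E'
from h import *
t=cv2.imread("pics/top0.png")[:,:,::-1].copy();s=cv2.imread("pics/scene0.png")[:,:,::-1].copy()
mt,ms=camera_model("top"),camera_model("scene")
_,a=big(mask(t,'red',(225,210,260,245)));_,b=big(mask(s,'red',(235,195,262,220)))
print("knob",a,b,tri(ray(mt,a),ray(ms,b)),onz(mt,a,.065))
c,p=big(mask(t,'blue',(200,205,245,265)));print("plate",p,onz(mt,p,.048),[onz(mt,q,.048)[:2].round(3) for q in cv2.boxPoints(cv2.minAreaRect(c))])
c,p=big(mask(t,'gray',(185,205,250,300)));print("foot",cv2.contourArea(c),[(q.round(0),onz(mt,q,.008)[:2].round(3)) for q in cv2.boxPoints(cv2.minAreaRect(c))])
print(camera_model("wrist")["world_to_cam"],camera_model("wrist")["fx"])
E
```

```text
knob (243.5068493150685, 227.41095890410958) (249.25423728813558, 207.89830508474577) (array([0.61119892, 0.28163251, 0.05994956]), np.float64(0.0022933598510463137)) [0.61096605 0.27978911 0.065     ]
plate (220.29001584786053, 239.57633386159534) [0.58193607 0.34406238 0.048     ] [array([0.555, 0.368]), array([0.616, 0.361]), array([0.609, 0.32 ]), array([0.548, 0.328])]
foot 1551.5 [(array([192., 288.], dtype=float32), array([0.457, 0.428])), (array([197., 224.], dtype=float32), array([0.633, 0.418])), (array([249., 228.], dtype=float32), array([0.619, 0.275])), (array([244., 292.], dtype=float32), array([0.444, 0.287]))]
[[-0.4074893  -0.91320416  0.00326236  0.62278093]
 [-0.8794899   0.39340214  0.26782882 -0.03243163]
 [-0.24586581  0.10626816 -0.96346099  0.39159045]
 [ 0.          0.          0.          1.        ]] 357.18646674332564
```

servo_tool(steps=[[[1, 0, 0, 0, 7.1], [1, 0, 0, 0, 7.1], [1, 0, 0, 0, 7.1], [1, 0, 0, 0, 7.1], [1, 0, 0, 0, 7.1], [1, 0, 0, 0, 7.1], [1, 0, 0, 0, 7.1], [1, 0, 0, 0, 7.1], [1, 0, 0, 0, 7.1], [1, 0, 0, 0, 7.1], [1, 0, 0, 0, 0]]])

```text
time_s: 1.02
tool_pos: [0.2552, 0.5704, 0.4041]
tool_rot: [-0.001, -0.674, 0.739, -0.0]
force: [0.5, -0.1, -0.6]
finger_gap: 1.0
finger_force: 0.0
```

servo_tool(steps=[[[1, 20, -32, 0, 0], [1, 20, -32, 0, 0], [1, 20, -32, 0, 0], [1, 20, -32, 0, 0], [1, 20, -32, 0, 0], [1, 20, -32, 0, 0], [1, 20, -32, 0, 0], [1, 20, -32, 0, 0], [1, 20, -32, 0, 0], [1, 20, -32, 0, 0], [1, 0, 0, 0, 0], [1, 0, 0, 0, 0]]])

```text
time_s: 2.02
tool_pos: [0.5575, 0.3412, 0.4037]
tool_rot: [-0.001, -0.674, 0.738, 0.0]
force: [-1.4, -0.5, -0.3]
finger_gap: 0.995
finger_force: 0.0
```

```bash
cat >> h.py <<'E'
def togo(p,yaw):
    from scipy.spatial.transform import Rotation as Ro
    s=ctrl.read_state();w,x,y,z=s["tool_rot"];R=Ro.from_quat([x,y,z,w]).as_matrix()
    a=np.degrees(np.arctan2(R[1,1],R[0,1]));turn=-((yaw-a+180)%360-180)
    print("t",round(s["time_s"],2),"pos",np.round(s["tool_pos"],4),"yaw_y",round(a,2),"turn",round(turn,2),"shift mm",np.round(R.T@(np.array(p)-s["tool_pos"])*1000,1),"F",np.round(s["force"],1))
E
python3 - <<'E'
from h import *
togo([.611,.2816,.35],174)
m=camera_model("wrist");im=camera("wrist");cv2.imwrite("pics/w1.png",im[:,:,::-1])
W=np.array(m["world_to_cam"]);print(-W[:3,:3].T@W[:3,3]);np.save("w1.npy",W);print(m["cx"],m["cy"])
ms=camera_model("scene")
for q in((190,130),(262,165)):print(onz(ms,q,0))
mt=camera_model("top")
for q in((125,165),(212,175)):print(onz(mt,q,0),onz(mt,q,.2))
E
```

```text
t 2.02 pos [0.5575 0.3412 0.4037] yaw_y 174.83 turn 0.83 shift mm [ 54.5 -58.7  53.7] F [-1.4 -0.5 -0.3]
[0.55012538 0.26757649 0.38398537]
319.8942343894798 241.62589400684413
[8.40235320e-01 6.35428871e-01 1.11022302e-16]
[0.80916909 0.37752739 0.        ]
[8.05184452e-01 6.29262025e-01 2.22044605e-16] [0.74182277 0.54147172 0.2       ]
[0.77284173 0.38215702 0.        ] [0.71446823 0.33247743 0.2       ]
```

View pics/w1.png

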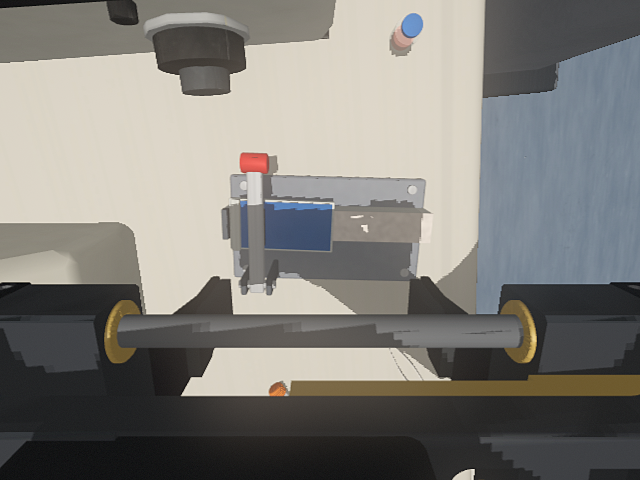

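The wrist view shows the knob at (254,162), the bar running down to its hinge at (257,288), the plate front edge at column 332, and the nose of the instrument at (132,228).

Run:
```python
from h import *
im=cv2.imread("pics/w1.png")[:,:,::-1].copy();m=camera_model("wrist");m["world_to_cam"]=np.load("w1.npy")
mt=camera_model("top")
c,p=big(mask(im,'red',(225,140,285,185)));r=cv2.minAreaRect(c);print("knob",p,r,onz(m,p,.063))
a=onz(m,(332,203),.048);b=onz(m,(331,250),.048);print("plate front edge",a,b)
c,p=big(mask(im,'blue',(264,190,345,260)));print([onz(m,q,.048)[:2].round(4) for q in cv2.boxPoints(cv2.minAreaRect(c))])
f=[onz(m,q,.008)[:2] for q in((236,178),(425,179),(418,281),(236,277))];print(np.round(f,4))
for q in((413,189),(405,273),(243,186)):print("screw",onz(m,q,.009)[:2])
for q in((128,222),(135,232)):
  for u in((215,175),(220,170)):print("dev",tri(ray(m,q),ray(mt,u)))
```

```text
knob (253.0204161758932, 162.6285826462505) ((253.0, 163.0), (18.0, 26.0), 90.0) [0.60990232 0.27900836 0.063     ]
plate front edge [0.54334355 0.32328888 0.048     ] [0.54803878 0.36956347 0.048     ]
[array([0.5904, 0.3241]), array([0.5894, 0.3185]), array([0.5443, 0.3251]), array([0.545 , 0.3307])]
[[0.64   0.2949]
 [0.444  0.3134]
 [0.4531 0.4268]
 [0.6566 0.4038]]
screw [0.45692318 0.32258783]
screw [0.46766612 0.41549453]
screw [0.63368439 0.30365907]
dev (array([0.75619422, 0.3457886 , 0.03401114]), np.float64(0.03961252601352087))
dev (array([ 0.79319834,  0.3530966 , -0.03572244]), np.float64(0.030236705106271793))
dev (array([ 0.77206242,  0.36094658, -0.00973645]), np.float64(0.02977295038301151))
dev (array([ 0.81032098,  0.36980649, -0.08292137]), np.float64(0.018266409140401892))
```

Run:
```python
from h import *
print(np.round(ctrl.read_state()["qpos"],3))
togo([.6105,.2805,.30],-5.8)
ms=camera_model("scene");m=camera_model("wrist");m["world_to_cam"]=np.load("w1.npy")
for q in((392,250),(385,262)):print("fknob?",tri(ray(m,(205,92)),ray(ms,(385,240))),onz(m,(205,92),.1))
```

```text
[ 0.798  0.434  0.083 -0.    -1.222 -0.887]
t 2.07 pos [0.5565 0.3422 0.404 ] yaw_y 174.91 turn -179.29 shift mm [ 56.6 -59.3 104. ] F [-0.8  0.  -0.5]
fknob? (array([ 0.7640585 ,  0.09943762, -0.14223705]), np.float64(0.20734549821084675)) [0.63128632 0.22392219 0.1       ]
fknob? (array([ 0.7640585 ,  0.09943762, -0.14223705]), np.float64(0.20734549821084675)) [0.63128632 0.22392219 0.1       ]
```

servo_tool(steps=[[[1, 0, 0, 0, -7.16], [1, 0, 0, 0, -7.16], [1, 0, 0, 0, -7.16], [1, 0, 0, 0, -7.16], [1, 0, 0, 0, -7.16], [1, 0, 0, 0, -7.16], [1, 0, 0, 0, -7.16], [1, 0, 0, 0, -7.16], [1, 0, 0, 0, -7.16], [1, 0, 0, 0, -7.16], [1, 0, 0, 0, -7.16], [1, 0, 0, 0, -7.16], [1, 0, 0, 0, -7.16], [1, 0, 0, 0, -7.16], [1, 0, 0, 0, -7.16], [1, 0, 0, 0, -7.16], [1, 0, 0, 0, -7.16], [1, 0, 0, 0, -7.16], [1, 0, 0, 0, -7.16], [1, 0, 0, 0, -7.16]]])

```text
time_s: 3.73
tool_pos: [0.5547, 0.3442, 0.4048]
tool_rot: [-0.0, 0.911, 0.412, -0.0]
force: [0.2, 0.2, 0.7]
finger_gap: 0.998
finger_force: 0.0
```

servo_tool(steps=[[[1, 0, 0, 0, -7.16], [1, 0, 0, 0, -7.16], [1, 0, 0, 0, -7.16], [1, 0, 0, 0, -7.16], [1, 0, 0, 0, -7.16], [1, -28, 30, 0, 0], [1, -28, 30, 0, 0], [1, 0, 0, 20, 0], [1, 0, 0, 20, 0], [1, 0, 0, 20, 0], [1, 0, 0, 20, 0], [1, 0, 0, 0, 0], [1, 0, 0, 0, 0]]])

```text
time_s: 4.82
tool_pos: [0.609, 0.2818, 0.324]
tool_rot: [0.0, 0.743, 0.67, -0.001]
force: [0.4, -0.0, 0.0]
finger_gap: 0.999
finger_force: 0.0
```

Run:
```python
from h import *
togo([.6105,.2805,.224],-5.8)
m=camera_model("wrist");im=camera("wrist");cv2.imwrite("pics/w2.png",im[:,:,::-1])
c,p=big(mask(im,'red'));print("knob",p,cv2.minAreaRect(c),onz(m,p,.063),onz(m,p,.060))
print(np.round(ctrl.read_state()["qpos"],3))
```

```text
t 4.82 pos [0.609  0.2818 0.324 ] yaw_y -5.93 turn -0.13 shift mm [ -1.    1.8 100. ] F [ 0.4 -0.   0. ]Traceback (most recent call last):
  File "<stdin>", line 4, in <module>
  File "h.py", line 19, in big
    M=cv2.moments(c);return c,(M['m10']/M['m00'],M['m01']/M['m00'])
                               ~~~~~~~~^~~~~~~~~
ZeroDivisionError: float division by zero
```

View pics/w2.png

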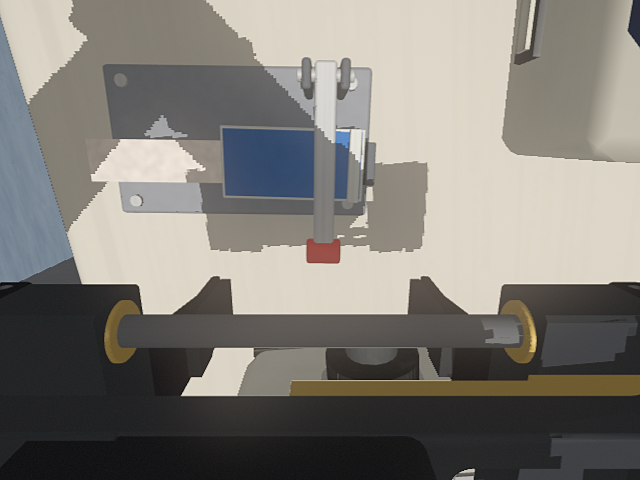

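Knob at (323,251), in shadow and nearly centred between the fingers; the hinge is at (326,78).

Run:
```python
from h import *
m=camera_model("wrist")
p=onz(m,(323,250),.062);print(p,onz(m,(326,75),.064),onz(m,(222,127),.048),onz(m,(221,197),.048),onz(m,(349,199),.048))
togo([p[0],p[1],.224],-5.8)
```

```text
[0.61128639 0.28018386 0.062     ] [0.6245593  0.39378324 0.064     ] [0.55077286 0.37099932 0.048     ] [0.54155587 0.3234086  0.048     ] [0.63362332 0.31245262 0.048     ]
t 4.87 pos [0.6095 0.2819 0.3256] yaw_y -5.94 turn -0.14 shift mm [ -1.5   1.9 101.6] F [ 0.1 -0.1  0.8]
```

servo_tool(steps=[[[1, -1, 2, 20, 0], [1, 0, 0, 20, 0], [1, 0, 0, 20, 0], [1, 0, 0, 20, 0], [1, 0, 0, 20, 0], [1, 0, 0, 0, 0], [0, 0, 0, 0, 0], [0, 0, 0, 0, 0], [0, 0, 0, 0, 0], [0, 0, 0, 0, 0], [0, 0, 0, 0, 0], [0, 0, 0, 0, 0], [0, 0, 0, 0, 0], [0, 0, 0, 0, 0]]], squeeze=12)

```text
time_s: 6.03
tool_pos: [0.6118, 0.2795, 0.2249]
tool_rot: [0.0, 0.744, 0.668, 0.0]
force: [-0.3, 0.1, 0.1]
finger_gap: 0.477
finger_force: 0.0
```

servo_tool(steps=[[[0, 0, 0, 0, 0], [0, 0, 0, 0, 0], [0, 0, 0, 0, 0], [0, 0, 0, 0, 0], [0, 0, 0, 0, 0], [0, 0, 0, 0, 0], [0, 0, 0, 0, 0]]], squeeze=12)

```text
time_s: 6.62
tool_pos: [0.6109, 0.2796, 0.2246]
tool_rot: [-0.001, 0.744, 0.668, -0.001]
force: [-6.7, 1.4, 3.1]
finger_gap: 0.274
finger_force: 12.0
```

servo_tool(steps=[[[0, 0.6, 0, -11.5, 0], [0, 1.7, 0, -11.4, 0], [0, 2.9, 0, -11.1, 0], [0, 3.9, 0, -10.8, 0]]], squeeze=12)

```text
time_s: 6.95
tool_pos: [0.612, 0.2882, 0.2702]
tool_rot: [-0.0, 0.744, 0.668, -0.002]
force: [-5.4, 1.4, -2.3]
finger_gap: 0.273
finger_force: 12.0
```

servo_tool(steps=[[[0, 5, 0, -10.3, 0], [0, 6, 0, -9.8, 0], [0, 6.9, 0, -9.2, 0], [0, 7.9, 0, -8.4, 0], [0, 8.6, 0, -7.6, 0], [0, 9.4, 0, -6.7, 0]]], squeeze=12)

```text
time_s: 7.45
tool_pos: [0.6168, 0.332, 0.3228]
tool_rot: [-0.0, 0.744, 0.668, -0.001]
force: [-5.1, -0.4, -2.3]
finger_gap: 0.272
finger_force: 12.0
```

servo_tool(steps=[[[0, 10, 0, -5.7, 0], [0, 10.5, 0, -4.7, 0], [0, 10.9, 0, -3.6, 0], [0, 11.2, 0, -2.5, 0], [0, 11.4, 0, -1.4, 0], [0, 11, 0, -0.2, 0], [0, 0, 0, 0, 0], [0, 0, 0, 0, 0]]], squeeze=12)

```text
time_s: 8.12
tool_pos: [0.624, 0.3981, 0.3409]
tool_rot: [-0.0, 0.743, 0.669, 0.001]
force: [-5.6, 0.2, 0.4]
finger_gap: 0.27
finger_force: 12.0
```

Run:
```python
from h import *
togo([.6231,.3955,.34],-6.3)
cv2.imwrite("pics/s2.png",cv2.resize(camera("scene")[110:350,100:420,::-1],None,fx=2,fy=2))
```

```text
t 8.12 pos [0.624  0.3981 0.3409] yaw_y -6.05 turn 0.25 shift mm [-2.7 -0.6  0.9] F [-5.6  0.2  0.4]
```

View pics/s2.png

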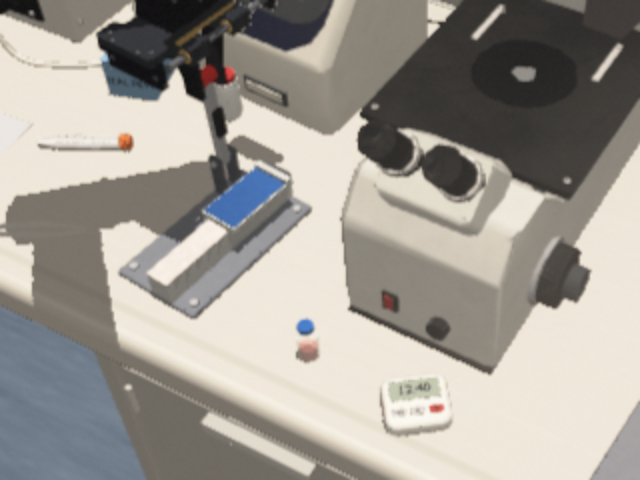

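The bar stands upright in the gripper, with the knob at (210,75) in the crop and the plate undisturbed. I'll release, rise and turn for the plate grasp.

servo_tool(steps=[[[0.7, 0, 0, 0, 0], [0.7, 0, 0, 0, 0], [0.7, 0, 0, 0, 0], [0.7, 0, 0, 0, 0], [0.7, 0, 0, 0, 0], [0.7, 0, 0, -20, 0], [0.7, 0, 0, -25, 0], [0.7, 0, 0, -25, 0], [0.7, 0, 0, -20, 0], [1, -19, -20, 0, 0], [1, -19, -21, 0, 0], [1, -20, -21, 0, 0], [1, 0, 0, 0, 7.16], [1, 0, 0, 0, 7.16], [1, 0, 0, 0, 7.16], [1, 0, 0, 0, 7.16], [1, 0, 0, 0, 7.16]]])

```text
time_s: 9.58
tool_pos: [0.5566, 0.3454, 0.4301]
tool_rot: [-0.0, 0.915, 0.405, 0.001]
force: [-0.3, 0.5, 0.2]
finger_gap: 0.999
finger_force: 0.0
```

servo_tool(steps=[[[1, 0, 0, 0, 7.16], [1, 0, 0, 0, 7.16], [1, 0, 0, 0, 7.16], [1, 0, 0, 0, 7.16], [1, 0, 0, 0, 7.16], [1, 0, 0, 0, 7.16], [1, 0, 0, 0, 7.16], [1, 0, 0, 0, 7.16], [1, 0, 0, 0, 7.16], [1, 0, 0, 0, 7.16], [1, 0, 0, 0, 7.16], [1, 0, 0, 0, 7.16], [1, 0, 0, 0, 7.16], [1, 0, 0, 0, 7.16], [1, 0, 0, 0, 7.16], [1, 0, 0, 0, 7.16], [1, 0, 0, 0, 7.16]]])

```text
time_s: 11.0
tool_pos: [0.5567, 0.3455, 0.4299]
tool_rot: [-0.0, 0.799, -0.602, 0.0]
force: [-0.0, -1.5, 0.0]
finger_gap: 0.997
finger_force: 0.0
```

servo_tool(steps=[[[1, 0, 0, 0, 7.16], [1, 0, 0, 0, 7.16], [1, 0, 0, 0, 7.16], [1, 0, 0, 0, 7.16], [1, 0, 0, 0, 7.16], [1, 0, 0, 0, 7.16], [1, 0, 0, 0, 7.16], [1, 0, 0, 0, 7.16], [1, 0, 0, 0, 7.16], [1, 0, 0, 0, 7.16], [1, 0, 0, 0, 7.16], [1, 0, 0, 0, 7.16], [1, 0, 0, 0, 7.16], [1, 0, 0, 0, 7.16], [1, 0, 0, 0, 7.16], [1, 0, 0, 0, 5], [1, 0, 0, 0, 0], [1, 0, 0, 0, 0]]])

```text
time_s: 12.5
tool_pos: [0.5567, 0.3455, 0.4298]
tool_rot: [0.0, 0.052, 0.999, 0.0]
force: [0.1, -0.2, 0.6]
finger_gap: 0.999
finger_force: 0.0
```

Run:
```python
from h import *
togo([.556,.3467,.208],83.7)
m=camera_model("wrist");W=np.array(m["world_to_cam"]);np.save("w3.npy",W);im=camera("wrist");cv2.imwrite("pics/w3.png",im[:,:,::-1])
print(np.round(ctrl.read_state()["qpos"],3))
```

```text
t 12.5 pos [0.5567 0.3455 0.4298] yaw_y 84.1 turn 0.4 shift mm [  0.9   1.  221.8] F [ 0.1 -0.2  0.6]
[ 0.802  0.422  0.129  0.    -1.277 -2.476]
```

View pics/w3.png

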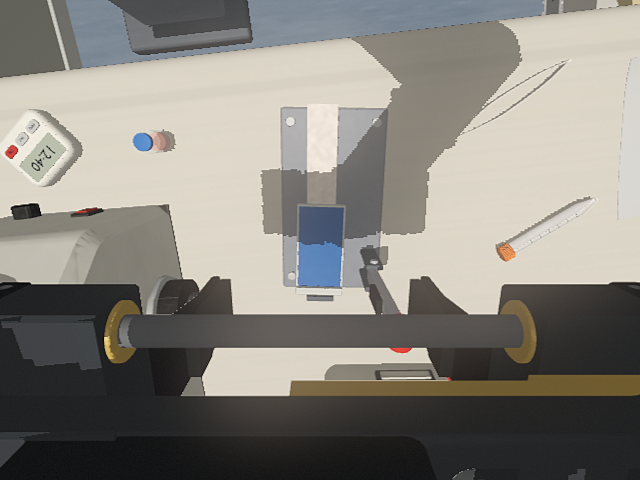

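Bar is still upright (knob at (400,348)). The plate front edge runs from (299,206) to (346,206), the plate sides reach (297,288) and (343,288), and the white bed front is at (307,104) to (338,104).

Run:
```python
from h import *
m=camera_model("wrist");m["world_to_cam"]=np.load("w3.npy")
f=[onz(m,q,.048)[:2] for q in((299,206),(346,206),(297.5,285),(343,285))]
b=[onz(m,q,.04)[:2] for q in((307.5,104),(339,104))]
print(np.round(f,4),np.round(b,4))
fm=(f[0]+f[1])/2;rm=(f[2]+f[3])/2;bm=(b[0]+b[1])/2
d=fm-rm;d/=np.linalg.norm(d);print("yaw",np.degrees(np.arctan2(-d[1],-d[0])),"to front",np.linalg.norm(bm-fm),"yaw bed",np.degrees(np.arctan2(*(fm-bm)[::-1])))
g=fm-d*.013;print(fm,bm,g);togo([g[0],g[1],.208],83.7)
```

```text
[[0.5438 0.3245]
 [0.5487 0.3724]
 [0.63   0.3127]
 [0.635  0.362 ]] [[0.4466 0.3438]
 [0.4497 0.3743]]
yaw -7.334724440423768 to front 0.09864447707768509 yaw bed -6.170366918871627
[0.54621186 0.34845664] [0.44813887 0.35905946] [0.55910549 0.34679698]
t 12.55 pos [0.5566 0.3455 0.4298] yaw_y 84.09 turn 0.39 shift mm [ -2.2   1.5 221.8] F [0.3 0.  0.9]
```

servo_tool(steps=[[[1, -2, 1.3, 37, 0.4], [1, 0, 0, 37, 0], [1, 0, 0, 37, 0], [1, 0, 0, 37, 0], [1, 0, 0, 30, 0], [1, 0, 0, 25, 0], [1, 0, 0, 19, 0], [1, 0, 0, 0, 0], [0.3, 0, 0, 0, 0], [0.3, 0, 0, 0, 0], [0.3, 0, 0, 0, 0], [0.3, 0, 0, 0, 0], [0.3, 0, 0, 0, 0], [0.3, 0, 0, 0, 0], [0.3, 0, 0, 0, 0], [0.3, 0, 0, 0, 0], [0.3, 0, 0, 0, 0], [0.3, 0, 0, 0, 0]]], squeeze=8)

```text
time_s: 14.05
tool_pos: [0.5587, 0.3468, 0.2084]
tool_rot: [0.0, 0.056, 0.998, 0.0]
force: [-0.9, -0.2, 5.4]
finger_gap: 0.573
finger_force: 8.0
```

servo_tool(steps=[[[0.3, 4, 0, 0, 0], [0.3, 8, 0, 0, 0], [0.3, 8, 0, 0, 0], [0.3, 8, 0, 0, 0], [0.3, 8, 0, 0, 0], [0.3, 8, 0, 0, 0], [0.3, 0, 0, 0, 0]]])

```text
time_s: 14.63
tool_pos: [0.5133, 0.3522, 0.2083]
tool_rot: [-0.0, 0.056, 0.998, 0.0]
force: [-1.3, 1.1, 6.8]
finger_gap: 0.572
finger_force: 7.9
```

servo_tool(steps=[[[0.3, 8, 0, 0, 0], [0.3, 8, 0, 0, 0], [0.3, 8, 0, 0, 0], [0.3, 8, 0, 0, 0], [0.3, 8, 0, 0, 0], [0.3, 8, 0, 0, 0], [0.3, 4, 0, 0, 0], [0.3, 0, 0, 0, 0], [0.3, 0, 0, 0, 0]]])

```text
time_s: 15.38
tool_pos: [0.462, 0.3579, 0.2083]
tool_rot: [-0.0, 0.056, 0.998, 0.0]
force: [-0.3, 0.6, 7.3]
finger_gap: 0.576
finger_force: 7.9
```

Run:
```python
from h import *
togo([.4637,.3573,.208],83.7)
s=ctrl.read_state();print(s["finger_gap"],s["finger_force"])
m=camera_model("wrist");np.save("w4.npy",np.array(m["world_to_cam"]));im=camera("wrist");cv2.imwrite("pics/w4.png",im[:,:,::-1])
```

```text
t 15.38 pos [0.462  0.3579 0.2083] yaw_y 83.62 turn -0.08 shift mm [-1.7 -0.4  0.3] F [-0.3  0.6  7.3]
0.575919531300385 7.9319665767252445
```

View pics/w4.png

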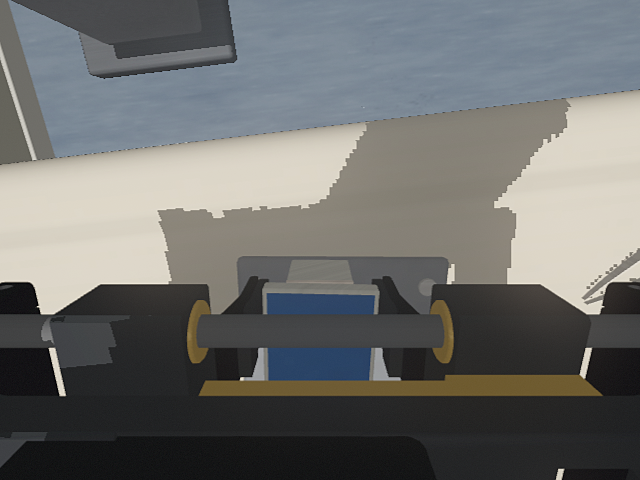

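Run:
```python
from h import *
m=camera_model("wrist");m["world_to_cam"]=np.load("w4.npy")
e=np.array([.994,-.1097]);
for n,q,z in(("foot",(320,257),.008),("foot",(240,258),.008),("railtop",(320,282),.04),("plate",(320,283),.048),("plate",(320,290),.048),("plate",(265,283),.048),("plate",(376,283),.048)):
  p=onz(m,q,z);print(n,p.round(4),(p[:2]@e).round(4))
```

```text
foot [0.4467 0.3591 0.008 ] 0.4046
foot [0.4426 0.3168 0.008 ] 0.4052
railtop [0.4479 0.359  0.04  ] 0.4059
plate [0.4452 0.3593 0.048 ] 0.4031
plate [0.4483 0.3589 0.048 ] 0.4063
plate [0.4426 0.3362 0.048 ] 0.4031
plate [0.4477 0.3828 0.048 ] 0.4031
```

The plate front is flush with the bed front to within about 2 mm. I'll release and rise.

servo_tool(steps=[[[1, 0, 0, 0, 0], [1, 0, 0, 0, 0], [1, 0, 0, 0, 0], [1, 0, 0, 0, 0], [1, 0, 0, 0, 0], [1, 0, 0, 0, 0], [1, 0, 0, -20, 0], [1, 0, 0, -30, 0], [1, 0, 0, -35, 0], [1, 0, 0, -35, 0], [1, 0, 0, -35, 0], [1, 0, 0, -35, 0], [1, 0, 0, 0, 0], [1, 0, 0, 0, 0], [1, 0, 0, 0, 0]]])

```text
time_s: 16.68
tool_pos: [0.4629, 0.3571, 0.397]
tool_rot: [-0.001, 0.056, 0.998, -0.0]
force: [-1.0, -0.2, -1.0]
finger_gap: 0.999
finger_force: 0.0
```

Run:
```python
from h import *
togo([.4637,.3573,.208],83.7)
cv2.imwrite("pics/s5.png",cv2.resize(camera("scene")[110:350,100:420,::-1],None,fx=2,fy=2))
cv2.imwrite("pics/w5.png",camera("wrist")[:,:,::-1])
```

```text
t 16.68 pos [0.4629 0.3571 0.397 ] yaw_y 83.54 turn -0.16 shift mm [ -1.    0.4 189. ] F [-1.  -0.2 -1. ]
```

View pics/s5.png

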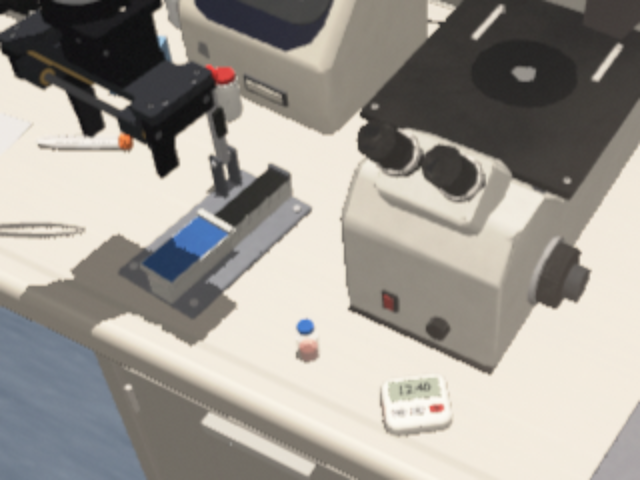

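View pics/w5.png

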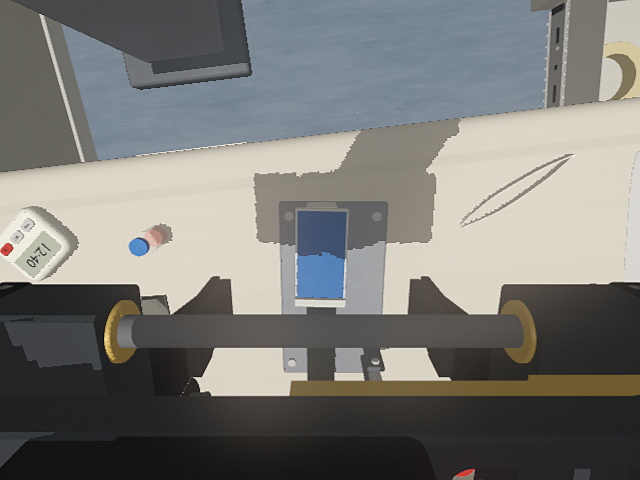

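The plate covers the white half: only black shows behind its rib at (320,303), and its front at (320,209) is flush with the bed end. The bar is still upright and the gripper is clear of everything.

```bash
python3 -c "
from bench import job;print(job.close_job())"
```

```text
the job is handed in; nothing more can be done
None
```

The job is handed in: the blue stand's clamp bar was lifted upright and left open, and the blue plate was then slid out along its bed to cover the white front half, flush with the bed's front end to about 2 mm, with the robot clear at 16.7 s.

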